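# Bed a copper tube on the stop bar

## Robot

A 6-joint arm with a two-finger parallel gripper is mounted at the origin on the work surface. World frame = base frame: x ahead of the robot, y to its left, z up, the work surface at z = 0. Lengths are in mm, angles in rad, forces in N, time in s.
With the tool pointing down it reaches from about 350 to 975 mm from the base axis. Payload 7.1 kg.
Tool frame: the origin (TCP) lies on the centre line of the jaws, within the pads' length; the fingertips stand 25 mm ahead of it and the grasp point (between the pads) lies 6 mm ahead of it; z points along the fingers, y is the line along which they close (so a half turn about z gives the same grasp; the last joint's range is limited). The gripper opens to 88 mm and grips with 3 to 60 N. Pads are 20 mm wide; open, the fingers measure 115 mm over their backs; the gripper's body (75 mm by 178 mm) begins 61 mm behind the grasp point.
Start: joints at [1.198, 0.423, 1.63, -0, 1.089, -0.019], TCP at [216.508, 586.284, 211.375] pointing down, gripper open.
Joint ranges: [-3, 3], [-0.9, 2.11], [0.09, 2.58], [-1.31, 4.45], [0.11, 2.69], [-2.54, 2.54]. Speed limits (rad/s): [2.39, 2.39, 3.01, 3.14, 3.14, 3.14].

## Interface

Orientations are given as a unit quaternion [x, y, z, w].
In Python, from rig import readout, optics, env gives the robot as it stands.
- The arm moves only by the shell command python3 -m inch 'ROWS' [FORCE]. ROWS is JSON, one flat list of numbers, 7 for each row, row after row: the shift along the tool's x, y, z in cm, then the turn, a rotation vector about the tool's x, y, z in rad, then the finger opening in cm, from 0 to 8.78. In form: [x, y, z, ax, ay, az, claw, x, y, z, ax, ay, az, claw, ...]. A call has exactly 8 rows; each row shifts and turns the commanded pose from where the row before left it, along the tool's axes as they then stand; what a row does not reach is not made up. A row lasts 1/8 s, in which the tool goes at most 62.5 mm and 10.7 degrees, less where a joint would pass 70% of its speed; a pose out of reach is approached as far as the arm can. A call with a gripper value outside its range is refused whole. The fingers move at their own pace and stop on an object; FORCE is the grip in N (left out, the last holds). Time passes only in rows, so rows that do not move let the fingers close, or fill a call up. It gives the time, the measured TCP pose, the force, the opening and the grip force at its end, in the units of the state.
- readout.sense(): the state, without advancing time (a new reading comes with each control period).
- optics.grab_frame(name): name is "scene" or "top" or "wrist"; returns the picture (400x640x3 uint8, red, green, blue); there is no depth.
- optics.calibration(name): a dict with "mtx" (3x3 intrinsics, pixels), "rvec" (rotation vector, rad) and "tvec" (3), from world to camera coordinates, as OpenCV has them; the wrist camera has in their place "T_tool_cam" (4x4, takes a point from camera to tool coordinates, whose origin is the TCP and whose axes are the flange's). Camera axes: x right, y down, z forward; pixel columns grow to the right and rows downward; lengths in mm; the calibration is good to about 2 mm. The wrist camera is an equidistant fisheye: a pixel r from the principal point sees the ray r / f radians off the axis. A picture is of the moment at which its call begins: read the wrist's pose just before it. calibration takes no time and is no camera call.
- env.hand_in(): hands the job in; it is judged then, once.
The state is a dict: "time_s": time; "joint_pos": joint angles; "joint_vel": joint speeds; "tau": joint torques, N m; "tool_pos": TCP position; "tcp_rot": TCP orientation; "wrist_force": force on the tool from outside, world axes, zero at the start; "wrist_torque": the same for the moment, N m; "width": finger opening in mm; "gripper_force": force on a finger pad.
Only numpy, scipy, OpenCV 4.12 (cv2) and the standard library are available. Lean on these libraries where they do the work, as an engineer would, in place of code of your own. Each camera call takes 0.05 s, during which the arm holds its last target. There are 200 camera calls.

## Task

Using the wooden T-block as the pusher, its flat face against the tube's side, roll the copper tube along the bench, without lifting it, until it meets the steel stop bar, and press it gently and steadily against the bar for about a second so that it beds along the bar without riding up on it. Leave the T-block standing behind the tube, its face against it, so that the tube cannot roll back, and leave the other things on the bench alone.

Things in the scene. Friction and masses are not known exactly. Their poses are not given: they have to be found in the camera images.
- tube: Thin-walled copper tube, open ends, 76 mm diameter, 130 mm long, 0.3 to 0.6 kg, lying loose, rolling freely. Origin at its centre, 38 mm above the bench; its x axis is the tube's axis, y and z turn as it rolls. It beds when the block presses it against the bar with a steady 4 to 6 N; more than 12 N dents the thin copper, and harder pushes ride up over the bar.
- stopbar: Dark steel square bar, 200 mm long, 26 mm wide, 26 mm high, rigidly fixed to the bench. Origin on the bench at the middle of the foot of its working face; its x axis runs along the bar, its y axis points from the working face into the bar, z up. The tube comes from the -y side. Behind the bar two flat lugs reach 75 mm from the working face.
- bar_edge (a point): Middle of the upper edge of the bar's working face, 26 mm above the bench; axes as the bar's. The bar is lower than the tube's axis, so that a bedded tube touches this edge with its axis 36 mm before the working face. The measured place is good to a few mm only, while contact is stiff (about 10 N per mm): the press must be felt.
- block: Loose T-shaped beech block, about 0.22 kg. A face slab 90 mm wide (along its x), 18 mm thick, 50 mm high; behind it, towards -y, in the middle, a grip rib 30 mm wide (along x), 72 mm long, 44 mm high. Origin on the underside at the middle of the flat front face; its y axis points out of the flat face, away from the rib; z up.
- block_face (a point): Middle of the block's flat front face, 25 mm above its underside; axes as the block's.
- block_rib (a point): Point inside the grip rib, 60 mm behind the flat face, 22 mm above the underside: a place to grip, across the 30 mm width.
- hammer: Bystander: hammer lying on the bench, 260 mm long.
- tin: Bystander: closed metal can, 66 mm diameter, 90 mm high.
- cup: Bystander: copper cup, 80 mm across the rim, 75 mm high.
There are look-alikes about, which are no part of the job. Several things look just like the block: the one meant starts farthest to the robot's left.

How it is judged (in metres and radians):
On the way:
1. the T-block presses the tube with 3 to 7 N for 0.8 s, the tube touching the bar and lying along it within 0.05 rad (contact force between block and tube between 3 and 7 N and contact force between tube and stopbar above 0.5 N and angle between the x axis of tube and the x axis of stopbar, either way round below 0.05 rad), for 0.8 s.
At the end, for the whole second after the job is handed in: Tube at rest along the bar (within 0.05 rad), axis 33 to 39 mm before its face (touching: 36), mid within 60 mm of bar mid; T-block flat and at rest behind it, square within 0.08 rad, face at most 78.5 mm before the bar's face (touching: 74), face mid within 60 mm of the tube's centre (y of tube in the frame of bar_edge between -0.039 and -0.033 m and x of tube in the frame of bar_edge between -0.06 and 0.06 m and angle between the x axis of tube and the x axis of stopbar, either way round below 0.05 rad and height (world z) of tube below 0.041 m and y of block_face in the frame of bar_edge above -0.0785 m and horizontal distance between block_face and tube below 0.06 m and angle between the y axis of block and the y axis of stopbar, either way round below 0.08 rad and angle between block's own z axis and vertical below 0.05 rad and height (world z) of block below 0.003 m and linear speed of each of tube, block below 0.01 m/s).
It fails at once if the tube is pressed by the block, or pressed or knocked against the bar, with more than 12 N (contact force between tube and stopbar above 12 N or contact force between block and tube above 12 N).
It fails at once if the tube is lifted or rides up on the bar by more than 6 mm (height (world z) of tube above 0.044 m).
It fails at once if a bystander is moved by more than 15 mm (distance of any of hammer, tin, cup from where it was at the start of the episode above 0.015 m).
It fails at once if the robot pushes the tube itself with more than 2 N instead of using the block (contact force between any of the fingers, the arm and tube above 2 N).
It also fails if it takes over 69 s, if anything falls off the work surface, if the arm or the gripper's body presses on something with over 40 N, if the wrist force passes 120 N, or if a joint passes its speed limit or range.

## Working session

There is one attempt and no reset: what is moved stays moved. The work goes in short steps, Python scripts to look and compute and a shell command to move; the robot and the scene stay as the last step left them, time stands still between calls to the robot, and variables do not carry over. Pictures are saved under pics/ and viewed, at most 10 in all, crops included, and the job is handed in when it is done.

```bash
mkdir -p pics; ls; cat > h.py <<'E'
import numpy as np, cv2
from scipy.spatial.transform import Rotation as R
from rig import readout, optics, env
def pix2w(name,uv,z):
    c=optics.calibration(name);K=np.array(c["mtx"],float);Rm=cv2.Rodrigues(np.array(c["rvec"],float))[0];t=np.array(c["tvec"],float).ravel()
    o=-Rm.T@t; out=[]
    for u,v in uv:
        d=Rm.T@np.linalg.inv(K)@np.array([u,v,1.]); out.append(o+d*(z-o[2])/d[2])
    return np.array(out)
def w2pix(name,P):
    c=optics.calibration(name)
    return cv2.projectPoints(np.array(P,float).reshape(-1,3),np.array(c["rvec"],float),np.array(c["tvec"],float),np.array(c["mtx"],float),None)[0].reshape(-1,2)
def save(name,f,crop=None,s=1):
    im=optics.grab_frame(name)[:,:,::-1]
    if crop: im=im[crop[1]:crop[3],crop[0]:crop[2]]
    cv2.imwrite(f,cv2.resize(im,None,fx=s,fy=s,interpolation=cv2.INTER_CUBIC))
E
python3 - <<'E'
from h import *
save("top","pics/top.png",s=1.25);save("scene","pics/scene.png",s=1.25)
cv2.imwrite("pics/topraw.png",optics.grab_frame("top")[:,:,::-1])
cv2.imwrite("pics/sceneraw.png",optics.grab_frame("scene")[:,:,::-1])
s=readout.sense();print({k:s[k] for k in("time_s","tool_pos","tcp_rot","wrist_force","width")})
E
```

```text
pics
{'time_s': 0.2, 'tool_pos': array([216.40089031, 585.97369615, 210.91125294]), 'tcp_rot': array([ 1.75984075e-01,  9.84392906e-01, -4.52421367e-04, -8.99231361e-05]), 'wrist_force': array([-0.57980341,  0.27099382,  0.2592185 ]), 'width': 87.92424751711845}
```

View pics/top.png

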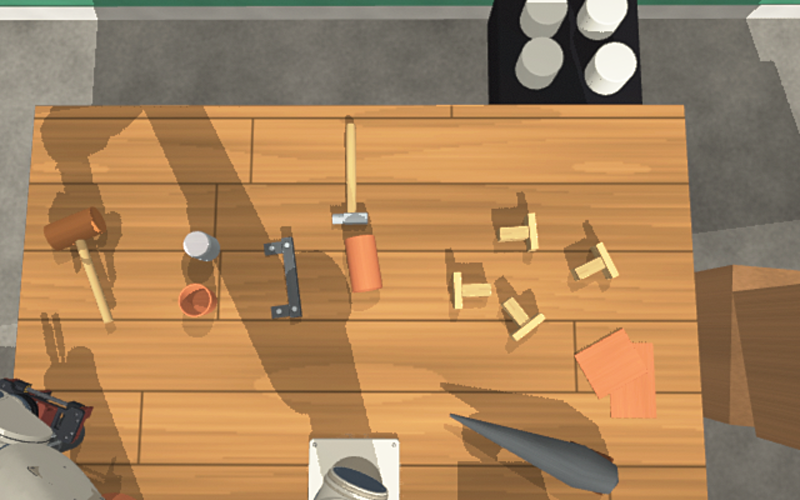

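View pics/scene.png

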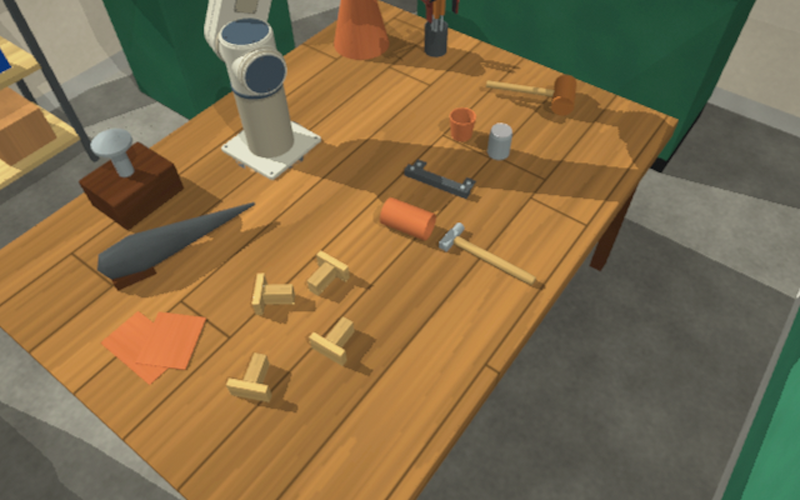

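The top view shows the tube at (364,263), the stop bar at (290,277) with its lugs to the left, and four T-blocks. The leftmost block is at (470,290), its slab facing left towards the tube. Next I enlarge this area.

```bash
python3 - <<'E'
from h import *
im=cv2.imread("pics/topraw.png")[160:290,200:420]
cv2.imwrite("pics/c1.png",cv2.resize(im,None,fx=3.6,fy=3.6,interpolation=cv2.INTER_CUBIC))
c=optics.calibration("wrist");print(c)
print(w2pix("top",[[0,0,0],[216,586,211],[500,0,0],[500,-200,0]])*1.25)
E
```

```text
{'mtx': array([[309.70691629,   0.        , 311.64287275],
       [  0.        , 309.70691629, 201.29000916],
       [  0.        ,   0.        ,   1.        ]]), 'T_tool_cam': array([[ 6.37266704e-05, -9.68660712e-01, -2.48387644e-01,
         6.86259193e+01],
       [ 9.99999790e-01, -9.84720358e-05,  6.40581981e-04,
        -8.72903897e-01],
       [-6.44965835e-04, -2.48387633e-01,  9.68660502e-01,
        -1.73543414e+02],
       [ 0.00000000e+00,  0.00000000e+00,  0.00000000e+00,
         1.00000000e+00]])}
[[353.6516617  484.46553705]
 [ 71.07489345 402.84704905]
 [355.5951498  277.7375561 ]
 [435.07843882 277.7567816 ]]
```

View pics/c1.png

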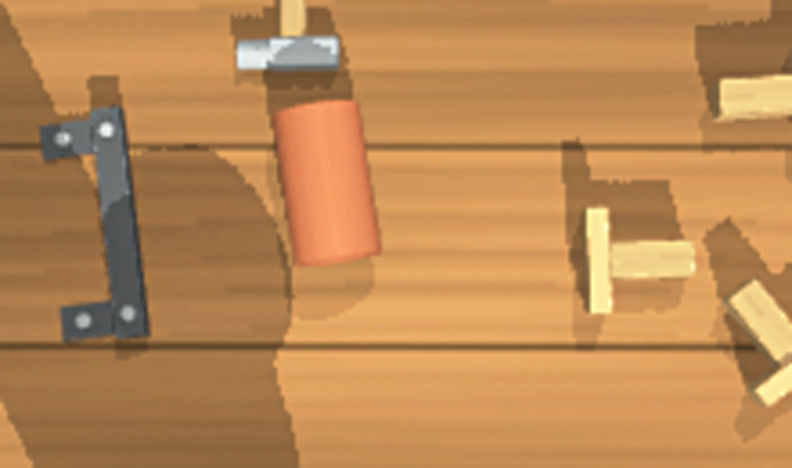

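The crop shows the bar's working edge from (122,107) to (148,336) and the tube's corners at (276,110), (357,100), (380,253) and (296,265). The block's slab runs from (587,208) to (590,313), and its rib ends at x = 694.

```bash
python3 - <<'E'
from h import *
np.set_printoptions(precision=1,suppress=True)
f=lambda p,z:pix2w("top",[(200+(a+.5)/3.6-.5,160+(b+.5)/3.6-.5) for a,b in p],z)
b=f([(122,107),(148,336)],26);d=b[1]-b[0];print("bar",b,np.linalg.norm(d),np.arctan2(d[1],d[0]),b.mean(0))
t=f([(276,110),(357,100),(380,253),(296,265)],38);print("tube",t,np.linalg.norm(t[1]-t[0]),np.linalg.norm(t[3]-t[0]),t.mean(0));d=t[3]-t[0];print(np.arctan2(d[1],d[0]));d=t[2]-t[1];print(np.arctan2(d[1],d[0]))
s=f([(587,208),(590,313)],50);d=s[1]-s[0];print("slab",s,np.linalg.norm(d),np.arctan2(d[1],d[0]),s.mean(0))
r=f([(694,241),(694,275)],44);print("rib",r,r.mean(0))
m=f([(236,73),(338,70)],15);print("hammer",m)
E
```

```text
bar [[600.6 158.2  26. ]
 [403.  131.5  26. ]] 199.34029974077134 -3.0071918041000427 [501.8 144.9  26. ]
tube [[596.1  23.4  38. ]
 [604.8 -46.2  38. ]
 [473.1 -66.5  38. ]
 [462.9   4.8  38. ]] 70.15546373714373 134.4866945859984 [534.2 -21.1  38. ]
-3.003234703098809
-2.9885520774215397
slab [[ 510.4 -241.8   50. ]
 [ 422.  -243.3   50. ]] 88.43888074399587 -3.1242819348112496 [ 466.2 -242.6   50. ]
rib [[ 483.  -332.5   44. ]
 [ 454.2 -332.    44. ]] [ 468.6 -332.2   44. ]
hammer [[632.3  60.9  15. ]
 [634.9 -28.4  15. ]]
```

```bash
python3 -m inch '[0,0,0,0,0,0.15,8.78, 0,0,0,0,0,0.15,8.78, 0,0,0,0,0,0.15,8.78, 0,0,0,0,0,0.15,8.78, 0,0,0,0,0,0.15,8.78, 0,0,0,0,0,0.15,8.78, 0,0,0,0,0,0.15,8.78, 0,0,0,0,0,0.15,8.78]'
python3 -m inch '[-5.5,2.8,0,0,0,0,8.78, -5.5,2.8,0,0,0,0,8.78, -5.5,2.8,0,0,0,0,8.78, -5.5,2.8,0,0,0,0,8.78, -5.5,2.8,0,0,0,0,8.78, -5.5,2.8,0,0,0,0,8.78, -5.5,2.8,0,0,0,0,8.78, -5.5,2.8,0,0,0,0,8.78]'
python3 -m inch '[-3,1,0,0,0,0,8.78, -2,0,0,0,0,0,8.78, 0,0,0,0,0,0,8.78, 0,0,0,0,0,0,8.78, 0,0,0,0,0,0,8.78, 0,0,0,0,0,0,8.78, 0,0,0,0,0,0,8.78, 0,0,0,0,0,0,8.78]'
python3 - <<'E'
from h import *
s=readout.sense();print(s["tool_pos"],s["tcp_rot"],s["wrist_force"],s["time_s"])
np.savez("w1.npz",p=s["tool_pos"],q=s["tcp_rot"]);save("wrist","pics/w1.png")
E
```

```text
time_s: 1.2
tool_pos: [216.4, 586.1, 211.1]
tcp_rot: [0.703, 0.711, -0.0, 0.0]
wrist_force: [-0.4, -0.4, -0.2]
width: 87.9
gripper_force: 0.0
time_s: 2.2
tool_pos: [448.7, 148.3, 211.6]
tcp_rot: [0.701, 0.713, 0.0, 0.0]
wrist_force: [0.3, 1.3, -0.0]
width: 87.6
gripper_force: 0.0
time_s: 3.2
tool_pos: [458.8, 100.5, 211.4]
tcp_rot: [0.701, 0.713, -0.0, -0.0]
wrist_force: [0.8, -0.7, 0.3]
width: 88.1
gripper_force: 0.0
[458.76051101 100.52300879 211.35456361] [ 7.00942988e-01  7.13217307e-01 -2.04241679e-05 -8.52618174e-06] [ 0.76540301 -0.7226991   0.26054106] 3.2
```

View pics/w1.png

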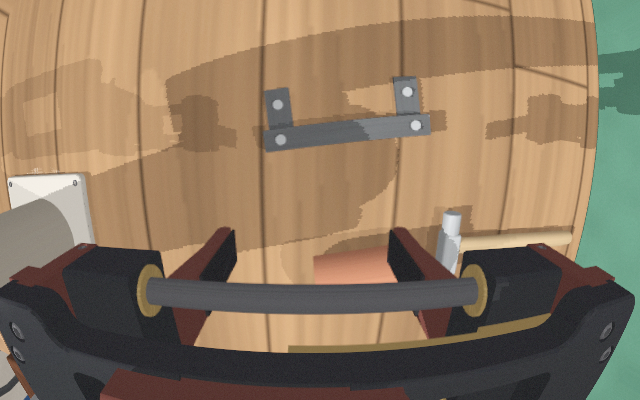

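Wrist view: the bar's working upper edge runs from (266,151) to (430,134). The gripper hides the rear half of the picture, so I take a second one from further back to see the tube.

```bash
cat >> h.py <<'E'
def wpix(p,q,uv,z):
    c=optics.calibration("wrist");K=c["mtx"];T=c["T_tool_cam"];Rt=R.from_quat(q).as_matrix();o=Rt@T[:3,3]+p;out=[]
    for u,v in uv:
        a=np.array([u-K[0,2],v-K[1,2]]);r=np.linalg.norm(a);th=r/K[0,0]
        d=Rt@T[:3,:3]@np.array([*(a/r*np.sin(th)),np.cos(th)]);out.append(o+d*(z-o[2])/d[2])
    return np.array(out)
E
python3 - <<'E'
from h import *
w=np.load("w1.npz");b=wpix(w["p"],w["q"],[(266,151),(430,134),(263.5,130),(430,113)],26);print(b.round(1));d=b[1]-b[0];print(np.linalg.norm(d),np.arctan2(d[1],d[0]),b[:2].mean(0))
E
python3 -m inch '[-5.5,1,0,0,0,0,8.78, -5.5,1,0,0,0,0,8.78, -5.5,1,0,0,0,0,8.78, -5.5,0,0,0,0,0,8.78, -2,0,0,0,0,0,8.78, 0,0,0,0,0,0,8.78, 0,0,0,0,0,0,8.78, 0,0,0,0,0,0,8.78]'
python3 - <<'E'
from h import *
s=readout.sense();print(s["tool_pos"],s["time_s"])
np.savez("w2.npz",p=s["tool_pos"],q=s["tcp_rot"]);save("wrist","pics/w2.png")
E
```

```text
[[403.6 135.4  26. ]
 [599.3 162.1  26. ]
 [400.6 160.   26. ]
 [598.  187.7  26. ]]
197.54585082168092 0.13590760947360922 [501.41642882 148.74632696  26.        ]
time_s: 4.25
tool_pos: [492.9, -138.0, 211.4]
tcp_rot: [0.701, 0.714, 0.0, -0.0]
wrist_force: [0.2, 0.5, -0.4]
width: 87.8
gripper_force: 0.0
[ 492.86589269 -138.02328481  211.36409799] 4.25
```

View pics/w2.png

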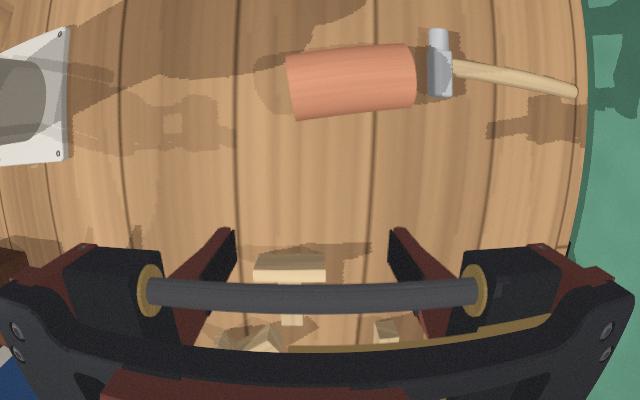

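The tube's edges run from (286,58) to (408,43) and from (296,121) to (415,106). The block's slab shows through the jaws, with its top front edge from (254,271) to (326,268).

```bash
python3 - <<'E'
from h import *
w=np.load("w2.npz");t=wpix(w["p"],w["q"],[(286,58),(408,43),(415,106),(296,121)],38);print(t.round(1),t.mean(0));
for i,j in((0,1),(3,2)): d=t[j]-t[i];print(np.linalg.norm(d),np.arctan2(d[1],d[0]))
s=wpix(w["p"],w["q"],[(254,271),(326,268)],50);print(s);d=s[1]-s[0];print(np.linalg.norm(d),np.arctan2(d[1],d[0]),s.mean(0))
E
python3 -m inch '[-5.5,-0.9,0,0,0,0,8.78, -5.5,-0.9,0,0,0,0,8.78, -5.4,-0.5,0,0,0,0,8.78, 0,0,5,0,0,0,8.78, 0,0,4,0,0,0,8.78, 0,0,0,0,0,0,8.78, 0,0,0,0,0,0,8.78, 0,0,0,0,0,0,8.78]'
python3 - <<'E'
from h import *
s=readout.sense();print(s["tool_pos"],s["tcp_rot"])
np.savez("w3.npz",p=s["tool_pos"],q=s["tcp_rot"]);save("wrist","pics/w3.png")
E
```

```text
[[460.5   3.6  38. ]
 [598.9  29.6  38. ]
 [608.2 -44.8  38. ]
 [472.9 -68.1  38. ]] [535.10841315 -19.93268709  38.        ]
140.79831484738997 0.18561950308927033
137.31815614643025 0.17067985783747167
[[ 423.06805593 -245.86927578   50.        ]
 [ 510.6613411  -239.07674291   50.        ]]
87.856258235292 0.07739139254972004 [ 466.86469851 -242.47300935   50.        ]
time_s: 5.3
tool_pos: [474.0, -303.9, 123.3]
tcp_rot: [0.701, 0.713, 0.0, 0.002]
wrist_force: [0.3, -0.5, 0.6]
width: 87.5
gripper_force: 0.0
[ 474.01878069 -303.87124795  123.31785347] [7.00820728e-01 7.13335519e-01 3.19521876e-04 1.62556056e-03]
```

View pics/w3.png

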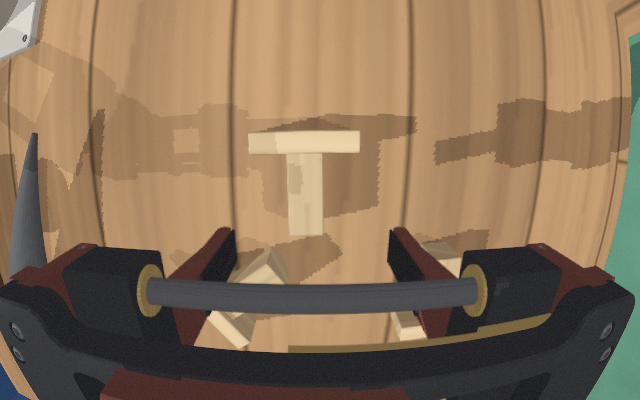

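The block is seen squarely: its slab front edge runs from (249,135) to (359,131), and its rib from (287..322,153) to (291..323,235).

```bash
python3 - <<'E'
from h import *
w=np.load("w3.npz");s=wpix(w["p"],w["q"],[(249,135),(359,131)],50);d=s[1]-s[0];print(s.round(1),np.linalg.norm(d),np.arctan2(d[1],d[0]),s.mean(0))
r=wpix(w["p"],w["q"],[(288,170),(322,170),(291,234),(323,234)],44);print(r.round(1))
q=R.from_quat(w["q"]).as_matrix();print(q[:,1],q[:,2])
E
```

```text
[[ 421.7 -246.    50. ]
 [ 509.6 -241.6   50. ]] 87.96908835339357 0.050675009528962645 [ 465.66157048 -243.8126398    50.        ]
[[ 453.  -275.3   44. ]
 [ 481.  -274.8   44. ]
 [ 455.5 -331.3   44. ]
 [ 483.4 -330.8   44. ]]
[0.9998396  0.01770041 0.00273431] [ 0.002767   -0.0018226  -0.99999451]
```

```bash
python3 -m inch '[0,-0.58,0,0,0,-0.027,8.78, 0,0,4,0,0,0,8.78, 0,0,3,0,0,0,8.78, 0,0,2,0,0,0,8.78, 0,0,0.3,0,0,0,8.78, 0,0,0,0,0,0,8.78, 0,0,0,0,0,0,8.78, 0,0,0,0,0,0,8.78]'
python3 -m inch '[0,0,0,0,0,0,6, 0,0,0,0,0,0,5, 0,0,0,0,0,0,4, 0,0,0,0,0,0,3.5, 0,0,0,0,0,0,2.5, 0,0,0,0,0,0,2.5, 0,0,0,0,0,0,2.5, 0,0,0,0,0,0,2.5]' 20
python3 -m inch '[0,0,0,0,0,0,2.5, 0,0,0,0,0,0,2.5, 0,0,0,0,0,0,2.5, 0,0,0,0,0,0,2.5, 0,0,0,0,0,0,2.5, 0,0,0,0,0,0,2.5, 0,0,0,0,0,0,2.5, 0,0,0,0,0,0,2.5]'
```

```text
time_s: 6.35
tool_pos: [467.4, -303.9, 29.3]
tcp_rot: [0.691, 0.723, 0.0, 0.001]
wrist_force: [-1.0, 0.2, 0.5]
width: 87.9
gripper_force: 0.0
time_s: 7.35
tool_pos: [466.9, -303.6, 28.4]
tcp_rot: [0.691, 0.722, -0.0, 0.0]
wrist_force: [-0.9, -0.6, -0.6]
width: 29.6
gripper_force: 19.9
time_s: 8.35
tool_pos: [466.9, -303.6, 28.4]
tcp_rot: [0.691, 0.722, -0.0, 0.0]
wrist_force: [0.3, -1.3, -0.4]
width: 29.5
gripper_force: 19.9
```

```bash
python3 -m inch '[0,0,-0.2,0,0,0,2.5, 4.5,2.5,0,0,0,0,2.5, 4.5,2.5,0,0,0,0,2.5, 4,2.2,0,0,0,0,2.5, 2.5,1.2,0,0,0,0,2.5, 1.2,0.67,0,0,0,-0.03,2.5, 0,0,0,0,0,-0.061,2.5, 0,0,0,0,0,0,2.5]'
python3 - <<'E'
from h import *
s=readout.sense();print(s["tool_pos"],s["tcp_rot"],s["wrist_force"],s["width"])
np.savez("w4.npz",p=s["tool_pos"],q=s["tcp_rot"]);save("wrist","pics/w4.png")
E
```

```text
time_s: 9.35
tool_pos: [549.8, -133.0, 30.3]
tcp_rot: [0.658, 0.753, -0.0, -0.0]
wrist_force: [-0.1, 0.3, -1.8]
width: 29.4
gripper_force: 20.0
[ 549.77653986 -133.0363828    30.25849515] [ 6.57734866e-01  7.53249461e-01 -1.88830244e-04 -2.43993794e-04] [-0.14259338  0.29835924 -1.83132637] 29.391060587385766
```

View pics/w4.png

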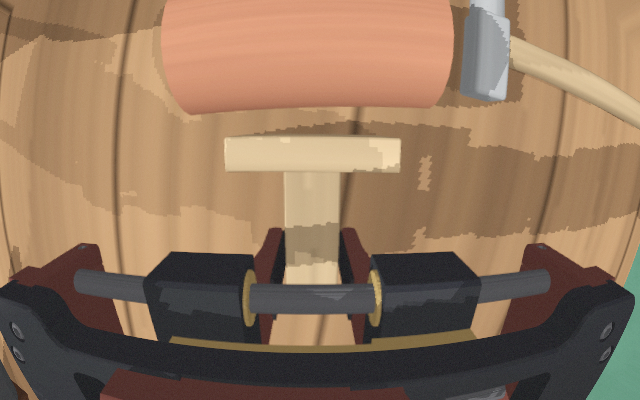

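The gripped slab, with its edge at row 138 from x = 224 to 400, is square and centred on the tube, whose near edge is at rows 106 to 114. I now push slowly.

```bash
python3 -m inch '[0.2,0,0,0,0,0,2.5, 0.3,0,0,0,0,0,2.5, 0.3,0,0,0,0,0,2.5, 0.3,0,0,0,0,0,2.5, 0.3,0,0,0,0,0,2.5, 0.3,0,0,0,0,0,2.5, 0.3,0,0,0,0,0,2.5, 0.3,0,0,0,0,0,2.5]'
python3 -m inch '[0.3,0,0,0,0,0,2.5, 0.35,0,0,0,0,0,2.5, 0.35,0,0,0,0,0,2.5, 0.35,0,0,0,0,0,2.5, 0.35,0,0,0,0,0,2.5, 0.35,0,0,0,0,0,2.5, 0.35,0,0,0,0,0,2.5, 0.35,0,0,0,0,0,2.5]'
python3 -m inch '[0.35,0,0,0,0,0,2.5, 0.35,0,0,0,0,0,2.5, 0.35,0,0,0,0,0,2.5, 0.35,0,0,0,0,0,2.5, 0.35,0,0,0,0,0,2.5, 0.35,0,0,0,0,0,2.5, 0.35,0,0,0,0,0,2.5, 0.35,0,0,0,0,0,2.5]'
```

```text
time_s: 10.4
tool_pos: [547.0, -109.8, 30.4]
tcp_rot: [0.658, 0.753, -0.0, -0.0]
wrist_force: [-0.5, 0.7, -1.9]
width: 29.9
gripper_force: 20.0
time_s: 11.4
tool_pos: [543.3, -82.5, 30.4]
tcp_rot: [0.658, 0.753, -0.0, -0.0]
wrist_force: [0.1, -1.7, -2.3]
width: 29.3
gripper_force: 20.0
time_s: 12.4
tool_pos: [539.5, -54.8, 30.4]
tcp_rot: [0.658, 0.753, -0.0, -0.0]
wrist_force: [0.3, 0.0, -2.0]
width: 29.8
gripper_force: 20.0
```

```bash
python3 -m inch '[0.35,0,0,0,0,0,2.5, 0.35,0,0,0,0,0,2.5, 0.35,0,0,0,0,0,2.5, 0.3,0,0,0,0,0,2.5, 0.3,0,0,0,0,0,2.5, 0.3,0,0,0,0,0,2.5, 0.3,0,0,0,0,0,2.5, 0.3,0,0,0,0,0,2.5]'
python3 -m inch '[0.3,0,0,0,0,0,2.5, 0.3,0,0,0,0,0,2.5, 0.3,0,0,0,0,0,2.5, 0.25,0,0,0,0,0,2.5, 0.25,0,0,0,0,0,2.5, 0.2,0,0,0,0,0,2.5, 0.2,0,0,0,0,0,2.5, 0.2,0,0,0,0,0,2.5]'
python3 - <<'E'
from h import *
s=readout.sense();print(s["tool_pos"],s["wrist_force"])
np.savez("w5.npz",p=s["tool_pos"],q=s["tcp_rot"]);save("wrist","pics/w5.png")
E
```

```text
time_s: 13.4
tool_pos: [536.1, -29.5, 30.4]
tcp_rot: [0.658, 0.753, 0.0, 0.0]
wrist_force: [0.0, 0.1, -2.5]
width: 30.0
gripper_force: 20.0
time_s: 14.4
tool_pos: [533.5, -9.8, 30.4]
tcp_rot: [0.658, 0.753, 0.0, 0.0]
wrist_force: [-0.3, -0.3, -2.8]
width: 29.5
gripper_force: 20.0
[533.4745067   -9.7744654   30.40741058] [-0.28693825 -0.26109174 -2.82035537]
```

View pics/w5.png

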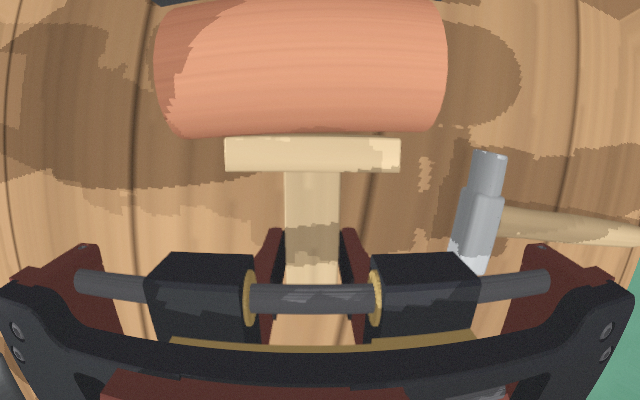

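The tube lies ahead of the block, near-touching and nearly parallel (near edge (185,137) to (432,130)), and the bar is visible at the top. About 26 mm remain, so I slow down.

```bash
python3 -m inch '[0.2,0,0,0,0,0,2.5, 0.2,0,0,0,0,0,2.5, 0.2,0,0,0,0,0,2.5, 0.2,0,0,0,0,0,2.5, 0.2,0,0,0,0,0,2.5, 0.2,0,0,0,0,0,2.5, 0.2,0,0,0,0,0,2.5, 0.2,0,0,0,0,0,2.5]'
python3 -m inch '[0.1,0,0,0,0,0,2.5, 0.1,0,0,0,0,0,2.5, 0.1,0,0,0,0,0,2.5, 0.05,0,0,0,0,0,2.5, 0,0,0,0,0,0,2.5, 0,0,0,0,0,0,2.5, 0,0,0,0,0,0,2.5, 0,0,0,0,0,0,2.5]'
python3 - <<'E'
from h import *
s=readout.sense();print(s["tool_pos"],s["wrist_force"])
im=[]
for i in range(4): im.append(optics.grab_frame("wrist")[:,:,::-1]); print(readout.sense()["wrist_force"].round(2))
cv2.imwrite("pics/w6.png",im[-1]);print(np.abs(im[0].astype(int)-im[-1]).mean())
E
```

```text
time_s: 15.45
tool_pos: [531.3, 6.1, 30.3]
tcp_rot: [0.658, 0.753, -0.0, -0.0]
wrist_force: [-0.6, 0.3, -2.0]
width: 29.8
gripper_force: 20.0
time_s: 16.45
tool_pos: [530.8, 9.4, 30.4]
tcp_rot: [0.658, 0.753, 0.0, 0.0]
wrist_force: [0.3, 0.7, -1.9]
width: 29.9
gripper_force: 20.0
[530.82754608   9.42121256  30.38402287] [ 0.28781498  0.69922655 -1.92011136]
[-0.25 -0.26 -1.84]
[-0.04  0.46 -2.56]
[ 0.09  0.05 -1.08]
[-0.14 -1.19 -2.69]
1.839375
```

View pics/w6.png

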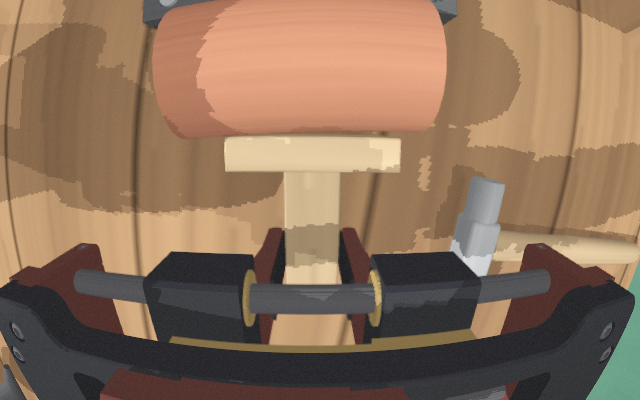

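The tube is now just short of the bar, which shows at the top behind it at rows 0 to 20. I creep on, feeling the force after each step.

```bash
cat > feel.py <<'E'
from h import *; import sys
n=np.array([-.1346,.9909,0]);f=[];z=[]
for i in range(int(sys.argv[2]) if len(sys.argv)>2 else 6): optics.grab_frame("wrist");s=readout.sense();f.append(-s["wrist_force"]@n);z.append(s["wrist_force"][2])
p=s["tool_pos"];print("FEEL %.2f sd %.2f fz %.2f face_y %.2f t %.2f"%(np.mean(f),np.std(f),np.mean(z),(p-[501.5,147,0])@n+60,s["time_s"]))
sys.exit(np.mean(f)>float(sys.argv[1]))
E
python3 -m inch '[0.03,0,0,0,0,0,2.5, 0.03,0,0,0,0,0,2.5, 0.03,0,0,0,0,0,2.5, 0.03,0,0,0,0,0,2.5, 0.03,0,0,0,0,0,2.5, 0,0,0,0,0,0,2.5, 0,0,0,0,0,0,2.5, 0,0,0,0,0,0,2.5]' >/dev/null; python3 feel.py 1.3 && 
python3 -m inch '[0.02,0,0,0,0,0,2.5, 0.02,0,0,0,0,0,2.5, 0.02,0,0,0,0,0,2.5, 0.02,0,0,0,0,0,2.5, 0,0,0,0,0,0,2.5, 0,0,0,0,0,0,2.5, 0,0,0,0,0,0,2.5, 0,0,0,0,0,0,2.5]' >/dev/null && python3 feel.py 1.3 &&
python3 -m inch '[0.02,0,0,0,0,0,2.5, 0.02,0,0,0,0,0,2.5, 0.02,0,0,0,0,0,2.5, 0.02,0,0,0,0,0,2.5, 0,0,0,0,0,0,2.5, 0,0,0,0,0,0,2.5, 0,0,0,0,0,0,2.5, 0,0,0,0,0,0,2.5]' >/dev/null && python3 feel.py 1.3 &&
python3 -m inch '[0.02,0,0,0,0,0,2.5, 0.02,0,0,0,0,0,2.5, 0.02,0,0,0,0,0,2.5, 0.02,0,0,0,0,0,2.5, 0,0,0,0,0,0,2.5, 0,0,0,0,0,0,2.5, 0,0,0,0,0,0,2.5, 0,0,0,0,0,0,2.5]' >/dev/null && python3 feel.py 1.3
```

```text
FEEL -0.30 sd 0.63 fz -2.45 face_y -78.77 t 17.95False
```

```bash
sed -i 's/sys.exit(/sys.exit(int(/; s/argv\[1\]))$/argv[1])))/' feel.py; tail -1 feel.py
python3 -m inch '[0.02,0,0,0,0,0,2.5, 0.02,0,0,0,0,0,2.5, 0.02,0,0,0,0,0,2.5, 0.02,0,0,0,0,0,2.5, 0,0,0,0,0,0,2.5, 0,0,0,0,0,0,2.5, 0,0,0,0,0,0,2.5, 0,0,0,0,0,0,2.5]' >/dev/null && python3 feel.py 1.3 &&
python3 -m inch '[0.02,0,0,0,0,0,2.5, 0.02,0,0,0,0,0,2.5, 0.02,0,0,0,0,0,2.5, 0.02,0,0,0,0,0,2.5, 0,0,0,0,0,0,2.5, 0,0,0,0,0,0,2.5, 0,0,0,0,0,0,2.5, 0,0,0,0,0,0,2.5]' >/dev/null && python3 feel.py 1.3 &&
python3 -m inch '[0.02,0,0,0,0,0,2.5, 0.02,0,0,0,0,0,2.5, 0.02,0,0,0,0,0,2.5, 0.02,0,0,0,0,0,2.5, 0,0,0,0,0,0,2.5, 0,0,0,0,0,0,2.5, 0,0,0,0,0,0,2.5, 0,0,0,0,0,0,2.5]' >/dev/null && python3 feel.py 1.3 &&
python3 -m inch '[0.02,0,0,0,0,0,2.5, 0.02,0,0,0,0,0,2.5, 0.02,0,0,0,0,0,2.5, 0.02,0,0,0,0,0,2.5, 0,0,0,0,0,0,2.5, 0,0,0,0,0,0,2.5, 0,0,0,0,0,0,2.5, 0,0,0,0,0,0,2.5]' >/dev/null && python3 feel.py 1.3
```

```text
sys.exit(int(np.mean(f)>float(sys.argv[1])))
FEEL 0.27 sd 0.59 fz -2.33 face_y -77.98 t 19.25
FEEL 1.29 sd 0.61 fz -1.45 face_y -77.19 t 20.55
FEEL 1.43 sd 0.27 fz -1.68 face_y -76.35 t 21.85
```

Contact is felt, and the force stays low while the tube squares up. I continue with smaller steps.

```bash

python3 -m inch '[0.02,0,0,0,0,0,2.5, 0.02,0,0,0,0,0,2.5, 0,0,0,0,0,0,2.5, 0,0,0,0,0,0,2.5, 0,0,0,0,0,0,2.5, 0,0,0,0,0,0,2.5, 0,0,0,0,0,0,2.5, 0,0,0,0,0,0,2.5]' >/dev/null && python3 feel.py 2.5 &&
python3 -m inch '[0.02,0,0,0,0,0,2.5, 0.02,0,0,0,0,0,2.5, 0,0,0,0,0,0,2.5, 0,0,0,0,0,0,2.5, 0,0,0,0,0,0,2.5, 0,0,0,0,0,0,2.5, 0,0,0,0,0,0,2.5, 0,0,0,0,0,0,2.5]' >/dev/null && python3 feel.py 2.5 &&
python3 -m inch '[0.02,0,0,0,0,0,2.5, 0.02,0,0,0,0,0,2.5, 0,0,0,0,0,0,2.5, 0,0,0,0,0,0,2.5, 0,0,0,0,0,0,2.5, 0,0,0,0,0,0,2.5, 0,0,0,0,0,0,2.5, 0,0,0,0,0,0,2.5]' >/dev/null && python3 feel.py 2.5
```

```text
FEEL 1.38 sd 0.39 fz -2.05 face_y -75.95 t 23.15
FEEL 1.82 sd 0.47 fz -1.81 face_y -75.56 t 24.45
FEEL 2.77 sd 0.35 fz -1.52 face_y -75.17 t 25.75
```

```bash

python3 -m inch '[0.02,0,0,0,0,0,2.5, 0.01,0,0,0,0,0,2.5, 0,0,0,0,0,0,2.5, 0,0,0,0,0,0,2.5, 0,0,0,0,0,0,2.5, 0,0,0,0,0,0,2.5, 0,0,0,0,0,0,2.5, 0,0,0,0,0,0,2.5]' >/dev/null && python3 feel.py 4 &&
python3 -m inch '[0.01,0,0,0,0,0,2.5, 0.01,0,0,0,0,0,2.5, 0,0,0,0,0,0,2.5, 0,0,0,0,0,0,2.5, 0,0,0,0,0,0,2.5, 0,0,0,0,0,0,2.5, 0,0,0,0,0,0,2.5, 0,0,0,0,0,0,2.5]' >/dev/null && python3 feel.py 4 10
python3 -c "
from h import *
save('wrist','pics/w7.png')"
```

```text
FEEL 4.96 sd 0.25 fz -1.04 face_y -74.92 t 27.05
```

View pics/w7.png

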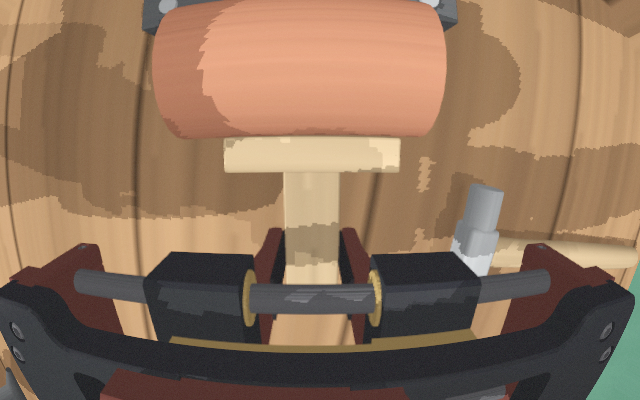

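It reads 5.0 N and steady, and the tube's near edge (180,137) to (430,135) is parallel to the slab and bar. I hold here.

```bash

python3 -m inch '[0,0,0,0,0,0,2.5, 0,0,0,0,0,0,2.5, 0,0,0,0,0,0,2.5, 0,0,0,0,0,0,2.5, 0,0,0,0,0,0,2.5, 0,0,0,0,0,0,2.5, 0,0,0,0,0,0,2.5, 0,0,0,0,0,0,2.5]' >/dev/null && python3 feel.py 6 10
```

```text
FEEL 5.01 sd 0.46 fz -1.21 face_y -74.92 t 28.60
```

```bash

python3 -m inch '[-0.02,0,0,0,0,0,2.5, -0.02,0,0,0,0,0,2.5, 0,0,0.05,0,0,0,2.5, 0,0,0.05,0,0,0,2.5, 0,0,0.05,0,0,0,2.5, 0,0,0.05,0,0,0,2.5, 0,0,0,0,0,0,2.5, 0,0,0,0,0,0,2.5]' && python3 feel.py 6 8
```

```text
time_s: 29.6
tool_pos: [530.2, 14.4, 28.4]
tcp_rot: [0.658, 0.753, 0.0, 0.0]
wrist_force: [-0.1, -1.8, -1.2]
width: 29.6
gripper_force: 20.0
FEEL 1.71 sd 0.36 fz -0.88 face_y -75.24 t 30.00
```

```bash

python3 -m inch '[0,0,0.02,0,0,0,2.5, 0,0,0.01,0,0,0,2.5, 0,0,0,0,0,0,3.1, 0,0,0,0,0,0,3.4, 0,0,0,0,0,0,4, 0,0,0,0,0,0,5, 0,0,0,0,0,0,6, 0,0,0,0,0,0,6.5]' && python3 feel.py 6 4
python3 -c "
from h import *
save('wrist','pics/w8.png')"
```

```text
time_s: 31.0
tool_pos: [530.2, 14.4, 28.1]
tcp_rot: [0.658, 0.753, -0.0, 0.0]
wrist_force: [1.1, 0.1, -0.4]
width: 64.0
gripper_force: 0.0
FEEL 0.23 sd 0.34 fz -0.07 face_y -75.28 t 31.20
```

View pics/w8.png

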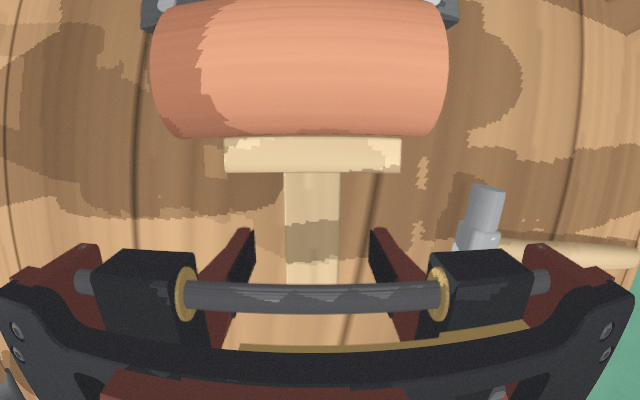

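The fingers are open and clear of the rib, and the block still stands square against the tube, which rests on the bar. I lift straight up and hand in.

```bash

python3 -m inch '[0,0,-0.5,0,0,0,6.5, 0,0,-1,0,0,0,6.5, 0,0,-2,0,0,0,6.5, 0,0,-3,0,0,0,6.5, 0,0,-3,0,0,0,6.5, 0,0,-2,0,0,0,6.5, 0,0,0,0,0,0,6.5, 0,0,0,0,0,0,6.5]' && python3 -c "
from h import *
print(env.hand_in())"
```

```text
time_s: 32.25
tool_pos: [529.7, 14.4, 142.7]
tcp_rot: [0.658, 0.753, -0.0, -0.0]
wrist_force: [-0.2, -0.1, -0.1]
width: 64.9
gripper_force: 0.0
the job is handed in; nothing more can be done
None
```

I handed the job in at about 32 s, no verdict returned: the tube was pressed on the bar at about 5 N for over 2 s, and after release the block stood square against it (not re-checked after lifting off); I viewed 11 pictures, one over the limit of 10.

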